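Stack the heels on two shoes

ROBOT

A 6-joint arm with a two-finger parallel gripper is mounted at the origin on the work surface. World frame = base frame: x ahead of the robot, y to its left, z up, the work surface at z = 0. Lengths are in m, angles in rad, forces in N, time in s.
With the tool pointing down it reaches from about 0.35 to 0.725 m from the base axis. Payload 4.3 kg.
Tool frame: the origin (TCP) lies on the mounting face of the last link; the fingertips stand 173 mm ahead of it and the grasp point (between the pads) lies 155 mm ahead of it (manip.finger_overhang is the distance from the TCP to the fingertips, in m); z points along the fingers, y is the direction in which the jaws open and shut (so a half turn about z gives the same grasp; the last joint's range is limited). The gripper opens to 85 mm and grips with 20 to 120 N. Pads are 22 mm wide; open, the fingers measure 114 mm over their backs; the gripper's body (76 mm by 85 mm) begins 54 mm behind the grasp point. The pads swing forward as they close: fully open they stand 13 mm farther back than shut.
Start: joints at [1.109, 0.377, 0.081, 1.274, 0, 1.46], TCP at [0.198, 0.54, 0.405] pointing down, gripper open.
Joint ranges: [-2.72, 2.72], [-0.84, 1.66], [-1.02, 1.22], [-1.77, 2.12], [-1.37, 1.28], [-3.14, 3.14]. Speed limits (rad/s): [2.57, 2.57, 3.14, 3.14, 3.14, 3.14].

INTERFACE

Orientations are given as [roll, pitch, yaw] about the fixed x, y, z axes, in that order (R = Rz(yaw) Ry(pitch) Rx(roll)).
In Python, from station import get_obs, cams, manip gives the robot as it stands. The module is installed in compiled form; this text tells all that it offers.
- The arm moves only by the tool arm_command, never from a script. Its argument "rows" is text: rows parted by semicolons, each of 7 numbers parted by spaces: the gripper's target within -1 to 1 (fully open at 1, half-way at 0, shut at -1), then the shift along the tool's x, y, z in m, then the turn, a rotation vector about the tool's x, y, z in rad. A call has 1 to 20 rows; each row is the pose to reach, as a shift and turn from the pose measured when the call began, along the tool's axes at that moment; what a row does not reach only later rows make up. A row lasts 1/10 s, in which the tool goes at most 50 mm and 8.59 degrees, less where a joint would pass 70% of its speed; a pose out of reach is approached as far as the arm can. A call with a gripper value outside its range is refused whole. The fingers move at their own pace and stop on an object; "grip_force" is the grip in N (left out, the last holds). Time passes only in rows, so rows that repeat a pose let the fingers close. It gives the time, the measured TCP pose, the force and the opening at its end, in the units of the state.
- get_obs(): the state, without advancing time (a new reading comes with each control period).
- cams.get_image(name): name is "scene" or "top" or "wrist"; returns a dict with "color" (384x512x3 uint8, red, green, blue), "camera_matrix" (3x3 intrinsics, pixels), "dist" ([k1, k2, p1, p2, k3] as OpenCV has them; the pictures are not rectified), "T" (4x4, takes a point from camera to world coordinates). Camera axes: x right, y up, looking along -z (the intrinsics and any distortion apply to the point x, -y, -z); pixel columns grow to the right and rows downward; lengths in m; the calibration is good to about 2 mm. A picture is of the moment at which its call begins. There is no depth.
- manip.finish_job(): hands the job in, once; it reports no verdict.
The state is a dict: "t": time; "joints": joint angles; "joint_vel": joint speeds; "joint_efforts": joint torques, N m; "ee_pos": TCP position; "eef_rot": TCP orientation; "contact_force": force on the tool from outside, world axes, zero at the start; "torque": the same for the moment, N m; "grip_width": finger opening in m.
Only numpy, scipy, OpenCV 4.12 (cv2) and the standard library are available. Lean on these libraries where they do the work, as an engineer would, in place of code of your own. Each camera call takes 0.05 s, during which the arm holds its last target. There are 200 camera calls.

TASK

Dry-stack the heels of the two upturned shoes so that they can be checked before cementing. On the large shoe's heel seat lay the horseshoe-shaped leather rand, then the large leather lift, then the large rubber top piece; on the small shoe's heel seat lay the small leather lift, then the small rubber top piece. Each piece lies flat, centred from side to side, its straight front edge in line with the front of the heel seat and facing the toe; leave the nail tin, the cement jar and the wax block where they are.

Things in the scene. Friction and masses are not known exactly. Their poses are not given: they have to be found in the camera images.
- large_shoe: Large shoe, 285 mm long, fixed sole-up on a bolted jack. Flat, level heel seat: buff heel-shaped patch 66 x 62 mm, 165 mm above the bench (low dome, 14 mm wide, 3 high, at x = -34, fits in the rand's opening). Origin: on the bench, right below the middle of the seat's straight front (breast) line; +x to the toe; seat from x = 0 to -66. From x = 15 the sole rises to 23 mm above the seat.
- small_shoe: Small shoe, 230 mm long, fixed sole-up on a bolted jack. Flat, level heel seat: buff heel-shaped patch 50 x 44 mm, 145 mm above the bench. Origin: on the bench, right below the middle of the seat's straight front (breast) line; +x to the toe; seat from x = 0 to -50. From x = 15 the sole rises to 15 mm above the seat.
- rand: Rand: horseshoe of brown leather, a 14 mm band round an opening 34 mm wide, open at the breast; 66 mm long (x), 62 wide (y), 7 thick, 16 g. Heel outline: straight front edge (breast), parallel sides straight for 35 mm behind it, half-round back. Origin: middle of the breast edge, underside; the piece runs back to x = -66; +x out of the breast, z up. Lies flat on the bench.
- large_lift: Large lift: solid brown leather plate; 64 mm long (x), 60 wide (y), 8 thick, 30 g. Heel outline: straight front edge (breast), parallel sides straight for 34 mm behind it, half-round back. Origin: middle of the breast edge, underside; the piece runs back to x = -64; +x out of the breast, z up. Lies flat on the bench.
- large_top_piece: Large top piece: solid dark rubber plate, small nail heads round its upper face; 60 mm long (x), 56 wide (y), 8 thick, 32 g. Heel outline: straight front edge (breast), parallel sides straight for 32 mm behind it, half-round back. Origin: middle of the breast edge, underside; the piece runs back to x = -60; +x out of the breast, z up. Lies flat on the bench.
- small_lift: Small lift: solid brown leather plate; 50 mm long (x), 44 wide (y), 8 thick, 17 g. Heel outline: straight front edge (breast), parallel sides straight for 28 mm behind it, half-round back. Origin: middle of the breast edge, underside; the piece runs back to x = -50; +x out of the breast, z up. Lies flat on the bench.
- small_top_piece: Small top piece: solid dark rubber plate, small nail heads round its upper face; 46 mm long (x), 40 wide (y), 7 thick, 14 g. Heel outline: straight front edge (breast), parallel sides straight for 26 mm behind it, half-round back. Origin: middle of the breast edge, underside; the piece runs back to x = -46; +x out of the breast, z up. Lies flat on the bench.
- nail_tin: A round open steel tin of nails, 52 mm across, 24 mm high; a bystander. Origin: centre of its underside.
- cement_jar: A round amber jar with a black lid, 56 mm across, 62 mm high; a bystander. Origin: centre of its underside.
- wax_block: A dark block of edge wax with a paper band, 34 x 52 x 22 mm; a bystander. Origin: centre of its underside.
Mind the look-alikes: they are no part of the job. What is shaped like the small_top_piece but pink is not meant. What is shaped like the large_top_piece but blue is not meant.

How it is judged:
By the outcome, as a careful person would: the job done as asked, in the order asked, and still so for the second after the job is handed in, with the robot touching nothing.
It also fails if it takes over 144 s, if anything falls off the work surface, if the arm or the gripper's body presses on something with over 40 N, if the wrist force passes 120 N, or if a joint passes its speed limit or range.

## Working session

There is one attempt and no reset: what is moved stays moved. The work goes in short steps, Python scripts to look and compute and a tool call to move; the robot and the scene stay as the last step left them, time stands still between calls to the robot, and variables do not carry over. Pictures are saved under pics/ and viewed, about 12 in all and at most 16, crops included, and the job is handed in when it is done.

Besides the shell and the picture viewer there is one more tool, called after "Call:" as name(argument=value, ...), one argument or row to a line, values as JSON. arm_command: Moves the arm, as the interface text tells. Its arguments: {"type":"object","properties":{"rows":{"type":"string"},"grip_force":{"type":"number"}},"required":["rows"]}

```bash
mkdir -p pics; python3 - <<'E'
from station import get_obs, cams, manip
import cv2,numpy as np
print(get_obs(), manip.finger_overhang)
for n in ("scene","top","wrist"):
    d=cams.get_image(n); cv2.imwrite(f"pics/{n}0.png",d["color"][:,:,::-1]); np.savez(f"pics/{n}0.npz",**d)
    print(n,d["camera_matrix"].tolist(),np.round(d["dist"],4),np.round(d["T"],4).tolist())
E
```

```text
{'t': 0.0, 'joints': array([ 1.10871576e+00,  3.78066471e-01,  7.96288858e-02,  1.27441994e+00,
       -1.48988013e-05,  1.46049098e+00]), 'joint_vel': array([ 4.63502834e-04,  2.01686702e-03, -2.03993884e-04,  8.29764682e-04,
        1.06193393e-05,  9.96695584e-04]), 'joint_efforts': array([-8.28255143e-04, -4.63597083e+01,  2.69878113e+01,  2.07462214e-02,
       -1.87649530e-04, -1.09978842e-05]), 'ee_pos': array([0.19798526, 0.53951034, 0.40375974]), 'eef_rot': array([-3.13954234e+00, -2.12092258e-04,  2.78981723e+00]), 'contact_force': array([-0.40367616,  0.4669628 , -0.09670269]), 'torque': array([-0.01098525, -0.03261399,  0.03241105]), 'grip_width': 0.08535210424598468} 0.1734
scene [[386.19974442309785, 0.0, 256.3862933515382], [0.0, 386.19974442309785, 190.2193280837561], [0.0, 0.0, 1.0]] [-0.077  0.     0.     0.     0.   ] [[-0.498, -0.62, 0.6062, 1.1988], [0.8671, -0.3485, 0.3559, 0.4035], [-0.0094, 0.7029, 0.7112, 0.8492], [0.0, 0.0, 0.0, 1.0]]
top [[474.9064548833125, 0.0, 249.8684175406], [0.0, 474.9064548833125, 193.82827561478717], [0.0, 0.0, 1.0]] [-0.0354  0.      0.      0.      0.    ] [[-0.013, 0.9876, -0.1567, 0.3185], [-0.9999, -0.0113, 0.0115, 0.016], [0.0096, 0.1568, 0.9876, 1.1072], [0.0, 0.0, 0.0, 1.0]]
wrist [[314.7128771070615, 0.0, 256.94826708680915], [0.0, 314.7128771070615, 190.8946171679284], [0.0, 0.0, 1.0]] [-0.0438  0.      0.      0.      0.    ] [[0.3444, -0.8967, -0.278, 0.1257], [0.9388, 0.3286, 0.1033, 0.5654], [-0.0013, -0.2966, 0.955, 0.3732], [0.0, 0.0, 0.0, 1.0]]
```

View pics/top0.png

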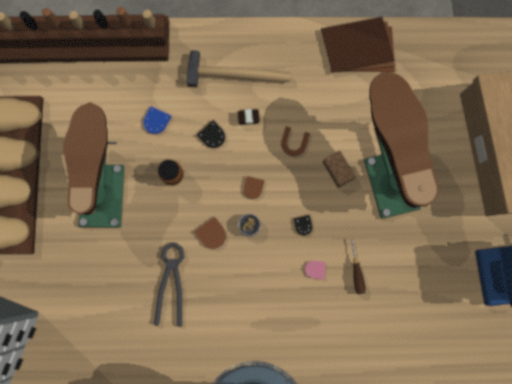

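View pics/scene0.png

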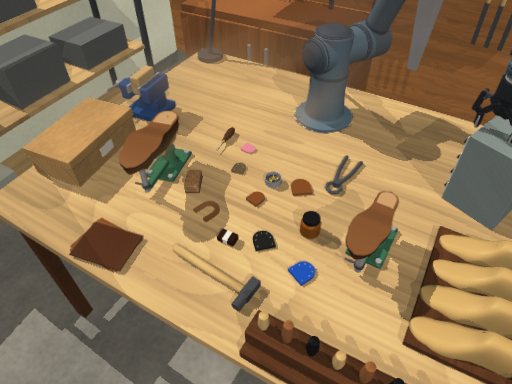

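```bash
cat > h.py <<'E'
import cv2,numpy as np
from station import get_obs,cams,manip
def snap(n,f):
    d=cams.get_image(n); cv2.imwrite(f"pics/{f}.png",d["color"][:,:,::-1]); np.savez(f"pics/{f}.npz",**d); return d
def load(f): return dict(np.load(f"pics/{f}.npz"))
def ray(d,uv):
    p=cv2.undistortPoints(np.float64(uv).reshape(-1,1,2),d["camera_matrix"],d["dist"]).reshape(-1,2)
    return np.c_[p[:,0],-p[:,1],-np.ones(len(p))]@d["T"][:3,:3].T
def plane(d,uv,z):
    r=ray(d,uv); o=d["T"][:3,3]; return (o+r*((z-o[2])/r[:,2])[:,None])[:,:2]
def proj(d,P):
    c=(np.float64(P).reshape(-1,3)-d["T"][:3,3])@d["T"][:3,:3]; c=c*[1,-1,-1]
    return cv2.projectPoints(c.reshape(-1,1,3),np.zeros(3),np.zeros(3),d["camera_matrix"],d["dist"])[0].reshape(-1,2)
def blob(mask,near):
    """contour of the blob nearest to pixel near"""
    cs=[c for c in cv2.findContours(mask.astype(np.uint8),cv2.RETR_EXTERNAL,cv2.CHAIN_APPROX_NONE)[0] if cv2.contourArea(c)>60]
    return min(cs,key=lambda c:abs(cv2.pointPolygonTest(c,near,True)) if cv2.pointPolygonTest(c,near,False)<0 else -1).reshape(-1,2).astype(float)
def heel(P):
    """P: contour points in world xy (m) -> origin (mid breast), yaw of +x, length, width."""
    P=np.float32(P*1000); (c,s,a)=cv2.minAreaRect(P); c=np.array(c); a=np.deg2rad(a)
    best=None
    for k in range(4):   # breast side: its two rectangle corners are both filled
        u=np.array([np.cos(a+k*np.pi/2),np.sin(a+k*np.pi/2)]); v=np.array([-u[1],u[0]])
        L,W=(s if k%2==0 else s[::-1]); q=sum(np.min(np.linalg.norm(P-(c+u*L/2+j*v*W/2),axis=1)) for j in(1,-1))
        if best is None or q<best[0]: best=(q,u,v,L,W)
    q,u,v,L,W=best; x=(P-c)@u; y=(P-c)@v
    def line(m): 
        l=cv2.fitLine(P[m],cv2.DIST_HUBER,0,.01,.01).ravel(); return l[:2],l[2:]
    fr=line((x>L/2-4)&(abs(y)<W*.38)); 
    sd=[line((j*y>W/2-4)&(x>-L*.02)&(x<L*.40)) for j in(1,-1)]
    # mean axis from the sides and the front
    def al(d,r): return d if d@r>0 else -d
    ds=[al(sd[0][0],u),al(sd[1][0],u)]; df=al(fr[0],v); df=np.array([df[1],-df[0]])
    yaws=[np.arctan2(*d[::-1]) for d in (*ds,df)]
    m=ds[0]/3+ds[1]/3+df/3; m/=np.linalg.norm(m); n=np.array([-m[1],m[0]])
    yy=[(p-c)@n for _,p in sd]; xf=(fr[1]-c)@m
    o=c+m*xf+n*(yy[0]+yy[1])/2
    return o/1000,np.arctan2(m[1],m[0]),(xf-((P-c)@m).min()),yy[0]-yy[1],np.degrees(yaws)
E
python3 - <<'E'
from h import *
d=load("top0"); im=d["color"]
for n,uv in dict(rand=(286,141),large_lift=(210,233),ltop=(209,136),slift=(253,187),stop=(301,222),sseat=(80,205),lseat=(422,190),sole=(410,130),bench=(320,200)).items():
    print(n,im[uv[1]-1:uv[1]+2,uv[0]-1:uv[0]+2].reshape(-1,3).mean(0).round(),plane(d,[uv],.165 if 'lse' in n else .145 if 'sse' in n else .008).round(3))
b=lambda x,y,s:cv2.resize(im[y:y+110,x:x+130],None,fx=3,fy=3,interpolation=cv2.INTER_CUBIC)
cv2.imwrite("pics/c1.png",np.hstack([b(190,140,3),b(375,110,3)])[:,:,::-1])
E
```

```text
rand [87. 65. 47.] [[ 0.62  -0.085]]
large_lift [108.  70.  48.] [[0.402 0.097]]
ltop [33. 33. 31.] [[0.634 0.099]]
slift [106.  69.  46.] [[ 0.509 -0.004]]
stop [32. 33. 30.] [[ 0.425 -0.115]]
sseat [159. 131. 101.] [[0.452 0.353]]
lseat [149. 122.  93.] [[ 0.472 -0.344]]
sole [108.  78.  56.] [[ 0.644 -0.385]]
bench [125. 106.  80.] [[ 0.476 -0.161]]
```

View pics/c1.png

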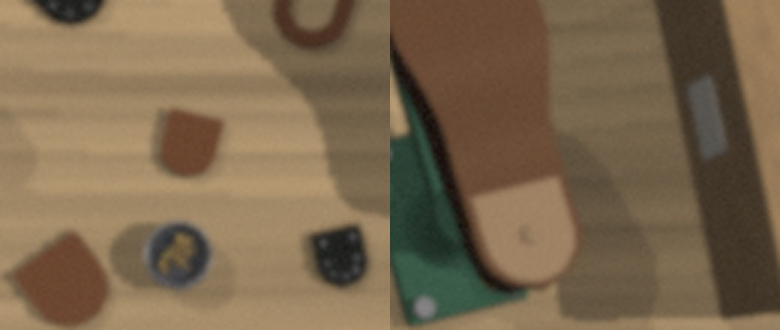

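```bash
cat >> h.py <<'E'
def fmask(d,kind,s=4):
    im=cv2.resize(d["color"],None,fx=s,fy=s,interpolation=cv2.INTER_CUBIC).astype(float)+1
    R,G,B=im[...,0],im[...,1],im[...,2]
    if kind=="leather": m=(R/G>1.35)&(R>60)
    if kind=="rubber": m=(im.max(2)<62)
    if kind=="buff": m=(R/G<1.29)&(R/B>1.4)&(R>100)
    m=m.astype(np.uint8); 
    return cv2.morphologyEx(m,cv2.MORPH_OPEN if kind=="buff" else cv2.MORPH_CLOSE,np.ones((7,7)))
def measure(d,kind,near,z,s=4):
    c=blob(fmask(d,kind,s),((near[0]+.5)*s,(near[1]+.5)*s)); uv=(c+.5)/s-.5
    return heel(plane(d,uv,z)),uv
E
python3 - <<'E'
from h import *
d=load("top0")
for n,k,uv,z in [("rand","leather",(286,141),.007),("llift","leather",(210,233),.008),("ltop","rubber",(211,134),.008),("slift","leather",(253,187),.008),("stop","rubber",(301,222),.007),("sseat","buff",(80,202),.145),("lseat","buff",(422,190),.165)]:
    h,u=measure(d,k,uv,z); print(n,h[0].round(4),"yaw",round(np.degrees(h[1]),1),"LxW",h[2].round(1),h[3].round(1),h[4].round(1),"r",np.hypot(*h[0]).round(3))
E
```

```text
rand [ 0.6458 -0.1126] yaw -17.4 LxW 62.4 57.2 [-17.4 -18.3 -16.6] r 0.656
llift [0.4232 0.1098] yaw 35.3 LxW 61.1 57.2 [35.6 34.8 35.4] r 0.437
ltop [0.6548 0.1097] yaw 42.4 LxW 55.8 50.9 [42.4 41.6 43.3] r 0.664
slift [ 0.5298 -0.0093] yaw -14.7 LxW 47.3 40.7 [-13.9 -15.3 -14.9] r 0.53
stop [ 0.4368 -0.1154] yaw 11.3 LxW 40.6 35.5 [ 9.4 11.9 12.5] r 0.452Traceback (most recent call last):
  File "<stdin>", line 4, in <module>
  File "h.py", line 49, in measure
    return heel(plane(d,uv,z)),uv
           ~~~~^^^^^^^^^^^^^^^
  File "h.py", line 29, in heel
    fr=line((x>L/2-4)&(abs(y)<W*.38));
  File "h.py", line 28, in line
    l=cv2.fitLine(P[m],cv2.DIST_HUBER,0,.01,.01).ravel(); return l[:2],l[2:]
      ~~~~~~~~~~~^^^^^^^^^^^^^^^^^^^^^^^^^^^^^^^
cv2.error: OpenCV(4.12.0) /io/opencv/modules/imgproc/src/linefit.cpp:50: error: (-215:Assertion failed) count > 0 in function 'fitLine2D_wods'
```

```bash
cat >> h.py <<'E'
from scipy.spatial.transform import Rotation as Rn
def go(p,psi_deg,o=None):
    """shift (mm) and turn along tool axes to TCP p, object yaw psi (tool x = -object x), pointing down"""
    o=o or get_obs(); R=Rn.from_euler("xyz",o["eef_rot"]); Rt=Rn.from_euler("xyz",[np.pi,0,np.deg2rad(psi_deg)+np.pi])
    s=R.inv().apply(np.array(p)-o["ee_pos"]); w=(R.inv()*Rt).as_rotvec()
    n=max(np.linalg.norm(s)/.05,np.degrees(np.linalg.norm(w))/8.59)
    print("shift",s.round(4),"turn",w.round(4),"rows>=",round(n,1),"t",o["t"])
    return s,w
def tcp(obj,yaw_deg,off,z):
    """TCP above the object point x=-off"""
    y=np.deg2rad(yaw_deg); return [obj[0]-off*np.cos(y),obj[1]-off*np.sin(y),z]
E
python3 - <<'E'
from h import *
d=load("top0")
print("small toe/heel",plane(d,[(90,108),(80,205)],.15),"large front,toe,heel",plane(d,[(417,172),(392,85),(422,198)],.17))
go([.452,.353,.415],-5)
E
```

```text
small toe/heel [[0.65709722 0.33910516]
 [0.45122677 0.35096301]] large front,toe,heel [[ 0.5080878  -0.33457585]
 [ 0.69411493 -0.29505163]
 [ 0.45466527 -0.34107905]]
shift [-0.3027 -0.0877 -0.0109] turn [-0.0015 -0.0004 -0.2645] rows>= 6.3 t 0.15
```

Call:
arm_command(
  rows="1 -0.303 -0.088 -0.011 0 0 -0.2645;1 -0.303 -0.088 -0.011 0 0 -0.2645;1 -0.303 -0.088 -0.011 0 0 -0.2645;1 -0.303 -0.088 -0.011 0 0 -0.2645;1 -0.303 -0.088 -0.011 0 0 -0.2645;1 -0.303 -0.088 -0.011 0 0 -0.2645;1 -0.303 -0.088 -0.011 0 0 -0.2645;1 -0.303 -0.088 -0.011 0 0 -0.2645;1 -0.303 -0.088 -0.011 0 0 -0.2645;1 -0.303 -0.088 -0.011 0 0 -0.2645",
)

```text
t: 1.15
ee_pos: [0.4512, 0.3532, 0.4148]
eef_rot: [-3.14, -0.001, 3.056]
contact_force: [0.4, 0.1, 0.3]
grip_width: 0.0854
```

```bash
python3 - <<'E'
from h import *
d=snap("wrist","w_small"); o=get_obs(); print(o["t"],o["ee_pos"],o["eef_rot"])
u=proj(d,[[.452,.353,.145]])[0]; print(u,d["color"][int(u[1]),int(u[0])])
E
```

```text
1.2 [0.4510896  0.35337611 0.41493343] [-3.14004323e+00 -1.25117239e-03  3.05617241e+00]
[257.51374062 195.33044286] [201 158 116]
```

View pics/w_small.png

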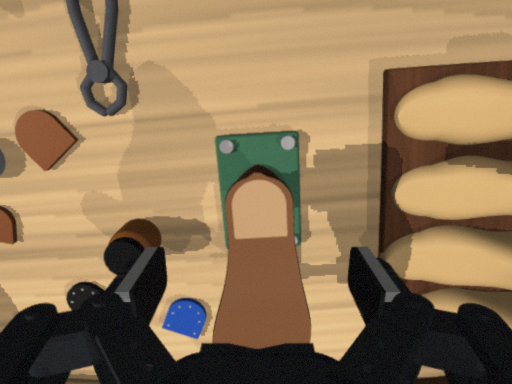

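```bash
python3 - <<'E'
from h import *
d=load("w_small"); im=d["color"]
print(im[205,260],im[260,260],im[205,233],im[205,100])
h,u=measure(d,"buff",(260,205),.145); print(h[0].round(4),"yaw",np.degrees(h[1]).round(2),h[2:],u.min(0),u.max(0))
c=cv2.resize(im[160:260,200:320],None,fx=4,fy=4,interpolation=cv2.INTER_CUBIC)
cv2.polylines(c,[np.int32((u-[200,160])*4)],True,(0,255,0)); cv2.imwrite("pics/c2.png",c[:,:,::-1])
y=15
lf=[.5081,-.3346]; print("large view:"); go(tcp(lf,15,.033,.435),15)
E
```

```text
[206 164 121] [132  88  59] [200 159 117] [192 156 112]
[0.4883 0.3524] yaw -1.53 (np.float64(49.22767474256449), np.float64(43.14584902597966), array([-1.968956 , -1.3695302, -1.2531731], dtype=float32)) [232.125 179.625] [286.625 237.875]
large view:
shift [-0.0844 -0.6919 -0.0191] turn [-0.0013 -0.0015 -0.3472] rows>= 13.9 t 1.2
```

View pics/c2.png

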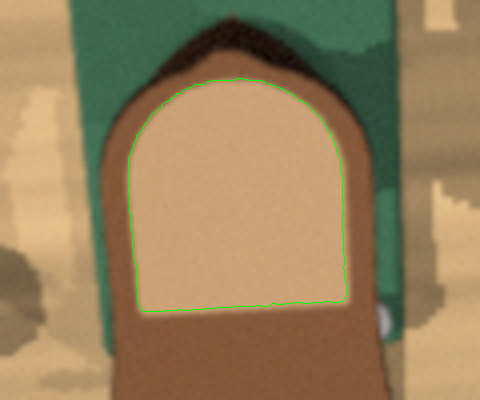

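Call:
arm_command(
  rows="1 -0.084 -0.692 -0.019 0 0 -0.347;1 -0.084 -0.692 -0.019 0 0 -0.347;1 -0.084 -0.692 -0.019 0 0 -0.347;1 -0.084 -0.692 -0.019 0 0 -0.347;1 -0.084 -0.692 -0.019 0 0 -0.347;1 -0.084 -0.692 -0.019 0 0 -0.347;1 -0.084 -0.692 -0.019 0 0 -0.347;1 -0.084 -0.692 -0.019 0 0 -0.347;1 -0.084 -0.692 -0.019 0 0 -0.347;1 -0.084 -0.692 -0.019 0 0 -0.347;1 -0.084 -0.692 -0.019 0 0 -0.347;1 -0.084 -0.692 -0.019 0 0 -0.347;1 -0.084 -0.692 -0.019 0 0 -0.347;1 -0.084 -0.692 -0.019 0 0 -0.347;1 -0.084 -0.692 -0.019 0 0 -0.347;1 -0.084 -0.692 -0.019 0 0 -0.347;1 -0.084 -0.692 -0.019 0 0 -0.347;1 -0.084 -0.692 -0.019 0 0 -0.347",
)

```text
t: 3.0
ee_pos: [0.4761, -0.3414, 0.4352]
eef_rot: [-3.141, -0.002, -2.878]
contact_force: [0.3, -0.1, 0.6]
grip_width: 0.0856
```

```bash
python3 - <<'E'
from h import *
d=snap("wrist","w_large"); o=get_obs(); print(o["t"],o["ee_pos"],o["eef_rot"])
im=d["color"]; u=proj(d,[[.476,-.343,.165]])[0]; print(u,im[int(u[1]),int(u[0])])
h,c=measure(d,"buff",u,.165); print(h[0].round(4),"yaw",np.degrees(h[1]).round(2),h[2:],c.min(0),c.max(0))
cv2.polylines(im,[np.int32(c)],True,(0,255,0)); cv2.imwrite("pics/c3.png",im[:,:,::-1])
R=[.6458,-.1126]; print("rand view:"); go(tcp(R,-17.4,.03,.28),-17.4)
E
```

```text
3.05 [ 0.4760452  -0.34146647  0.43532191] [-3.14060832e+00 -1.53311081e-03 -2.87766651e+00]
[254.96971554 193.66108762] [201 159 118]
[ 0.5094 -0.3352] yaw 13.32 (np.float64(65.43988922630524), np.float64(61.16032016484132), array([12.885435, 13.968435, 13.096162], dtype=float32)) [216.375 155.125] [293.125 234.125]
rand view:
shift [-0.1985  0.1929  0.1548] turn [-0.0014 -0.0012  0.5676] rows>= 6.3 t 3.05
```

View pics/c3.png

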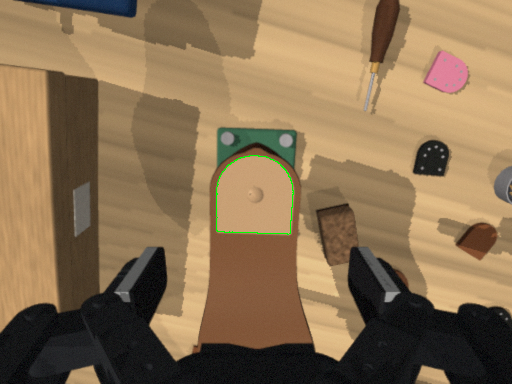

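Call:
arm_command(
  rows="1 -0.1985 0.193 0 0 0 0.5676;1 -0.1985 0.193 0 0 0 0.5676;1 -0.1985 0.193 0 0 0 0.5676;1 -0.1985 0.193 0 0 0 0.5676;1 -0.1985 0.193 0.05 0 0 0.5676;1 -0.1985 0.193 0.1 0 0 0.5676;1 -0.1985 0.193 0.155 0 0 0.5676;1 -0.1985 0.193 0.155 0 0 0.5676;1 -0.1985 0.193 0.155 0 0 0.5676;1 -0.1985 0.193 0.155 0 0 0.5676;1 -0.1985 0.193 0.155 0 0 0.5676",
)

```text
t: 4.15
ee_pos: [0.6181, -0.104, 0.283]
eef_rot: [-3.14, 0.004, 2.838]
contact_force: [-0.2, 0.0, -0.1]
grip_width: 0.0857
```

```bash
cat >> h.py <<'E'
def look(f,kind,coarse,yaw,half,z,draw=True):
    """wrist measurement of a piece; coarse = breast middle, half = half length"""
    d=snap("wrist",f); o=get_obs(); u=proj(d,[tcp(coarse,yaw,half,z)])[0]
    h,c=measure(d,kind,u,z); y=np.degrees(h[1])
    print("t",round(o["t"],2),"ee",o["ee_pos"].round(4),"breast",h[0].round(4),"yaw",y.round(2),"LxW",round(h[2],1),round(h[3],1),h[4].round(1))
    if draw:
        im=d["color"].copy(); cv2.polylines(im,[np.int32(c)],True,(0,255,0)); cv2.imwrite(f"pics/{f}_c.png",im[:,:,::-1])
    return h[0],y
E
python3 - <<'E'
from h import *
b,y=look("w_rand","leather",[.6458,-.1126],-17.4,.059,.007)
go(tcp(b,y,.024,.19),y)
E
```

```text
t 4.2 ee [ 0.6182 -0.1043  0.2833] breast [ 0.6493 -0.1136] yaw -17.66 LxW 66.4 61.5 [-17.4 -17.4 -18.2]
shift [-0.0079  0.0007  0.0933] turn [-0.0016  0.0049  0.0042] rows>= 1.9 t 4.2
```

View pics/w_rand_c.png

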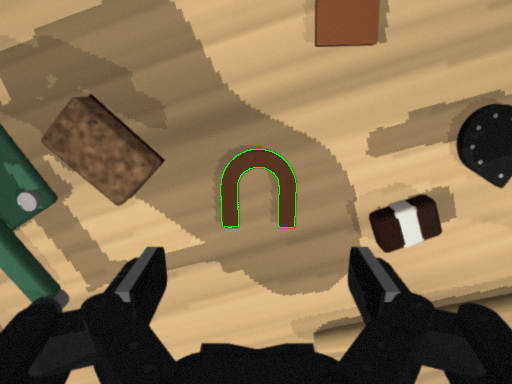

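Call:
arm_command(
  rows="1 -0.008 0.0005 0.05 -0.0016 0.005 0.004;1 -0.008 0.0005 0.093 -0.0016 0.005 0.004;1 -0.008 0.0005 0.093 -0.0016 0.005 0.004;1 -0.008 0.0005 0.093 -0.0016 0.005 0.004;1 -0.008 0.0005 0.093 -0.0016 0.005 0.004",
)

```text
t: 4.7
ee_pos: [0.628, -0.1072, 0.1939]
eef_rot: [3.141, 0.005, 2.833]
contact_force: [0.9, 0.0, 0.1]
grip_width: 0.0856
```

```bash
python3 - <<'E'
from h import *
o=get_obs(); print(o["ee_pos"],o["eef_rot"],o["contact_force"])
go(tcp([.6493,-.1136],-17.66,.024,.1695),-17.66)
E
```

```text
[ 0.62798634 -0.10719045  0.19389466] [3.14139935 0.00531809 2.83306226] [0.86773273 0.01349733 0.0572507 ]
shift [0.0019 0.0004 0.0244] turn [ 0.0002  0.0053 -0.0003] rows>= 0.5 t 4.7
```

Call:
arm_command(
  rows="1 0.002 0.0004 0.015 0 0.005 0;1 0.002 0.0004 0.022 0 0.005 0;1 0.002 0.0004 0.022 0 0.005 0;1 0.002 0.0004 0.022 0 0.005 0;1 0.002 0.0004 0.022 0 0.005 0;1 0.002 0.0004 0.022 0 0.005 0",
)

```text
t: 5.3
ee_pos: [0.6265, -0.1062, 0.1721]
eef_rot: [3.141, 0.001, 2.833]
contact_force: [-0.8, 0.4, -0.4]
grip_width: 0.0853
```

```bash
python3 - <<'E'
from h import *
o=get_obs(); print(o["ee_pos"],o["eef_rot"],o["contact_force"])
go(tcp([.6493,-.1136],-17.66,.024,.1695),-17.66)
E
```

```text
[ 0.62648886 -0.10623263  0.17211928] [3.14139685e+00 7.74925800e-04 2.83311297e+00] [-0.75486016  0.42708841 -0.43878559]
shift [ 0.     -0.0001  0.0026] turn [ 0.0002  0.0008 -0.0003] rows>= 0.1 t 5.3
```

Call:
arm_command(
  rows="1 0 0 0.0026 0 0 0;-1 0 0 0.0026 0 0 0;-1 0 0 0.0026 0 0 0;-1 0 0 0.0026 0 0 0;-1 0 0 0.0026 0 0 0;-1 0 0 0.0026 0 0 0;-1 0 0 0.0026 0 0 0;-1 0 0 0.0026 0 0 0;-1 0 0 0.0026 0 0 0",
  grip_force=25,
)

```text
t: 6.2
ee_pos: [0.6266, -0.1062, 0.1696]
eef_rot: [3.141, 0.001, 2.833]
contact_force: [-0.2, 0.1, 1.8]
grip_width: 0.0609
```

```bash
python3 - <<'E'
from h import *
S=tcp([.5094,-.3352],13.32,-.0004,0)
print(tcp(S,13.32,.024,.40)); go(tcp(S,13.32,.024,.400),13.32)
E
```

```text
[np.float64(0.4864348751408218), np.float64(-0.34063719046956753), 0.4]
shift [ 0.0621 -0.2658 -0.2305] turn [ 1.000e-04  1.100e-03 -5.409e-01] rows>= 7.1 t 6.2
```

Call:
arm_command(
  rows="-1 0 0 -0.01 0 0 0;-1 0 0 -0.04 0 0 0;-1 0 0 -0.08 0 0 0;-1 0 0 -0.12 0 0 0;-1 0 0 -0.16 0 0 0;-1 0 0 -0.2 0 0 0;-1 0.01 -0.04 -0.23 0 0 -0.08;-1 0.02 -0.08 -0.23 0 0 -0.16;-1 0.03 -0.12 -0.23 0 0 -0.25;-1 0.04 -0.16 -0.23 0 0 -0.34;-1 0.05 -0.2 -0.23 0 0 -0.42;-1 0.056 -0.24 -0.23 0 0 -0.5;-1 0.062 -0.266 -0.2305 0 0.001 -0.541;-1 0.062 -0.266 -0.2305 0 0.001 -0.541;-1 0.062 -0.266 -0.2305 0 0.001 -0.541;-1 0.062 -0.266 -0.2305 0 0.001 -0.541;-1 0.062 -0.266 -0.2305 0 0.001 -0.541",
)

```text
t: 7.9
ee_pos: [0.487, -0.3398, 0.4001]
eef_rot: [3.141, 0.0, -2.907]
contact_force: [0.2, -0.3, -0.8]
grip_width: 0.0611
```

```bash
python3 - <<'E'
from h import *
S=tcp([.5094,-.3352],13.32,-.0004,0)
z=get_obs()["ee_pos"][2]-.1696+.007
b,y=look("w_rand_held","leather",S,13.3,.059,z)
go(tcp(S,13.32,.024,.345),13.32); print(get_obs()["eef_rot"],get_obs()["grip_width"])
E
```

```text
t 7.95 ee [ 0.487  -0.3398  0.4001] breast [ 0.5355 -0.3252] yaw 19.01 LxW 109.4 58.6 [30.5 15.8 10.7]
shift [ 0.0008 -0.0007  0.0551] turn [0.0002 0.0001 0.0017] rows>= 1.1 t 7.95
[ 3.14137985e+00  9.04883395e-05 -2.90737943e+00] 0.061134464326974794
```

View pics/w_rand_held_c.png

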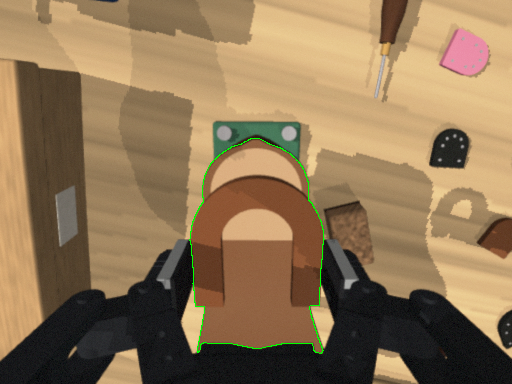

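Call:
arm_command(
  rows="-1 0.0008 -0.0007 0.03 0 0 0.0017;-1 0.0008 -0.0007 0.055 0 0 0.0017;-1 0.0008 -0.0007 0.055 0 0 0.0017;-1 0.0008 -0.0007 0.055 0 0 0.0017;-1 0.0008 -0.0007 0.055 0 0 0.0017;-1 0.0008 -0.0007 0.055 0 0 0.0017",
)

```text
t: 8.55
ee_pos: [0.487, -0.341, 0.3468]
eef_rot: [-3.139, 0.002, -2.909]
contact_force: [-0.3, 0.4, 0.3]
grip_width: 0.0611
```

```bash
python3 - <<'E'
from h import *
S=tcp([.5094,-.3352],13.32,-.0004,0)
d=load("w_rand_held"); p=plane(d,[(195,305.5),(320,306)],.4001-.1696+.007); print("held breast corners",p,"mid",p.mean(0),"yaw",np.degrees(np.arctan2(*(p[0]-p[1])[::-1]))-90, "expected mid",tcp([.487,-.3398],13.43,-.024,0))
go(tcp(S,13.32,.024,.3346),13.32); print(get_obs()["ee_pos"],get_obs()["contact_force"])
E
```

```text
held breast corners [[ 0.51759668 -0.36417059]
 [ 0.50343924 -0.30334081]] mid [ 0.51051796 -0.3337557 ] yaw -166.89830173692417 expected mid [np.float64(0.5103437056468099), np.float64(-0.3342258268169085), 0]
shift [0.0005 0.0005 0.0122] turn [-0.0023  0.0018  0.0003] rows>= 0.2 t 8.55
[ 0.48703076 -0.34097708  0.3467941 ] [-0.26311559  0.43444143  0.26741096]
```

Call:
arm_command(
  rows="-1 0.0005 0.0005 0.005 -0.002 0.0018 0;-1 0.0005 0.0005 0.01 -0.002 0.0018 0;-1 0.0005 0.0005 0.011 -0.002 0.0018 0;-1 0.0005 0.0005 0.0115 -0.002 0.0018 0;-1 0.0005 0.0005 0.0115 -0.002 0.0018 0;-1 0.0005 0.0005 0.0115 -0.002 0.0018 0",
)

```text
t: 9.15
ee_pos: [0.4865, -0.3407, 0.3354]
eef_rot: [-3.141, 0.0, -2.909]
contact_force: [1.1, -0.2, 0.6]
grip_width: 0.061
```

```bash
python3 - <<'E'
from h import *
S=tcp([.5094,-.3352],13.32,-.0004,0)
go(tcp(S,13.32,.024,.3346),13.32); o=get_obs(); print(o["ee_pos"],o["eef_rot"],o["contact_force"])
E
```

```text
shift [0.     0.     0.0008] turn [-0.0003  0.0001  0.0002] rows>= 0.0 t 9.15
[ 0.4864571  -0.34066987  0.335361  ] [-3.14125447e+00  1.25740282e-04 -2.90889290e+00] [ 1.06716988 -0.15769539  0.63913563]
```

Call:
arm_command(
  rows="-1 0 0 0.0008 0 0 0;-1 0 0 0.0013 0 0 0;-1 0 0 0.0013 0 0 0;-1 0 0 0.0013 0 0 0",
)

```text
t: 9.55
ee_pos: [0.4865, -0.3407, 0.3346]
eef_rot: [-3.141, 0.001, -2.909]
contact_force: [-1.5, 1.3, 4.8]
grip_width: 0.0613
```

Call:
arm_command(
  rows="1 0 0 0 0 0 0;1 0 0 0 0 0 0;1 0 0 0 0 0 0;1 0 0 0 0 0 0;1 0 0 -0.01 0 0 0;1 0 0 -0.05 0 0 0;1 0 0 -0.1 0 0 0;1 0 0 -0.1 0 0 0;1 0 0 -0.1 0 0 0;1 0 0 -0.1 0 0 0",
)

```text
t: 10.55
ee_pos: [0.4863, -0.3405, 0.4339]
eef_rot: [3.142, -0.0, -2.909]
contact_force: [0.2, 0.1, 0.3]
grip_width: 0.0857
```

```bash
python3 - <<'E'
from h import *
d=snap("wrist","w_rand_placed"); im=d["color"]; o=get_obs(); print(o["ee_pos"],o["grip_width"])
c=cv2.resize(im[130:270,180:330],None,fx=4,fy=4,interpolation=cv2.INTER_CUBIC); cv2.imwrite("pics/c4.png",c[:,:,::-1])
L=[.4232,.1098]; go(tcp(L,35.3,.033,.28),35.3)
E
```

```text
[ 0.48614477 -0.34037594  0.43331755] 0.08527862580628925
shift [-0.0121  0.44    0.1538] turn [ 0.0013 -0.0007 -0.3834] rows>= 9.3 t 10.6
```

View pics/c4.png

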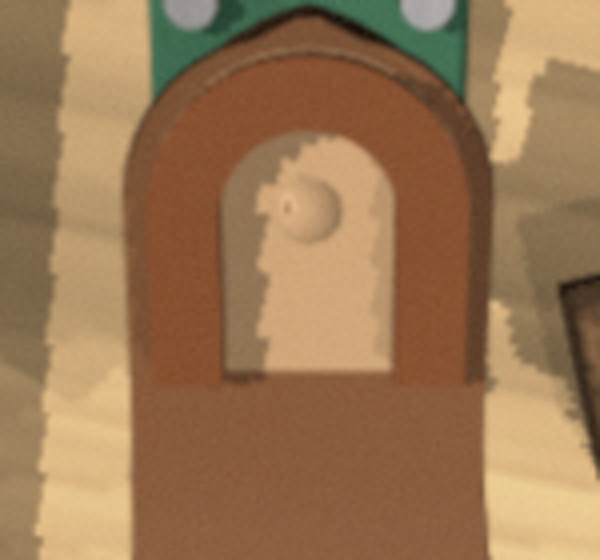

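Call:
arm_command(
  rows="1 -0.012 0.44 0 0 0 -0.383;1 -0.012 0.44 0 0 0 -0.383;1 -0.012 0.44 0 0 0 -0.383;1 -0.012 0.44 0 0 0 -0.383;1 -0.012 0.44 0 0 0 -0.383;1 -0.012 0.44 0 0 0 -0.383;1 -0.012 0.44 0.04 0 0 -0.383;1 -0.012 0.44 0.08 0 0 -0.383;1 -0.012 0.44 0.12 0 0 -0.383;1 -0.012 0.44 0.154 0 0 -0.383;1 -0.012 0.44 0.154 0 0 -0.383;1 -0.012 0.44 0.154 0 0 -0.383;1 -0.012 0.44 0.154 0 0 -0.383;1 -0.012 0.44 0.154 0 0 -0.383",
)

```text
t: 12.0
ee_pos: [0.3971, 0.0903, 0.2811]
eef_rot: [3.142, 0.001, -2.527]
contact_force: [0.3, 0.6, 0.5]
grip_width: 0.0854
```

```bash
python3 - <<'E'
from h import *
d=load("w_rand_placed"); p=plane(d,[(218,225.75),(299.5,226)],.172); print("rand breast mid",p.mean(0),np.degrees(np.arctan2(*(p[0]-p[1])[::-1]))+90,np.linalg.norm(p[0]-p[1]))
b,y=look("w_llift","leather",[.4232,.1098],35.3,.033,.008)
go(tcp(b,y,.024,.180),y)
E
```

```text
rand breast mid [ 0.50950407 -0.33331916] 13.12915079341451 0.06506480527254037
t 12.05 ee [0.3974 0.0902 0.2813] breast [0.4247 0.1104] yaw 35.3 LxW 65.2 59.9 [35.1 35.4 35.4]
shift [-0.0098  0.0007  0.1013] turn [-0.0003  0.0021 -0.0015] rows>= 2.0 t 12.05
```

```bash
python3 - <<'E'
from h import *
d=load("w_rand_placed"); im=d["color"].astype(float)
r=im[195:215].mean(0)
for c in list(range(208,224))+list(range(290,306)): print(c,r[c].round().astype(int).tolist(),round(r[c,0]/r[c,2],2),end=" | ")
d0=load("w_large"); r=d0["color"][195:215].astype(float).mean(0); print()
for c in list(range(206,222))+list(range(288,304)): print(c,r[c].round().astype(int).tolist(),round(r[c,0]/r[c,2],2),end=" | ")
E
```

```text
208 [186, 154, 110] 1.69 | 209 [186, 153, 110] 1.68 | 210 [182, 150, 108] 1.69 | 211 [162, 127, 89] 1.81 | 212 [138, 97, 65] 2.1 | 213 [128, 85, 56] 2.29 | 214 [123, 81, 53] 2.32 | 215 [121, 81, 53] 2.3 | 216 [122, 80, 52] 2.36 | 217 [129, 80, 50] 2.56 | 218 [134, 80, 49] 2.74 | 219 [135, 80, 47] 2.84 | 220 [135, 80, 48] 2.81 | 221 [134, 79, 48] 2.82 | 222 [135, 80, 49] 2.75 | 223 [135, 80, 49] 2.77 | 290 [137, 83, 50] 2.75 | 291 [136, 82, 49] 2.76 | 292 [137, 82, 50] 2.75 | 293 [137, 82, 50] 2.74 | 294 [137, 82, 50] 2.74 | 295 [136, 82, 50] 2.73 | 296 [123, 76, 47] 2.61 | 297 [104, 68, 43] 2.41 | 298 [97, 65, 42] 2.29 | 299 [96, 64, 42] 2.26 | 300 [98, 66, 44] 2.2 | 301 [106, 76, 52] 2.03 | 302 [144, 115, 81] 1.78 | 303 [169, 139, 100] 1.69 | 304 [174, 144, 104] 1.68 | 305 [172, 142, 102] 1.68 | 
206 [178, 147, 105] 1.69 | 207 [178, 147, 106] 1.69 | 208 [176, 145, 104] 1.69 | 209 [155, 123, 87] 1.79 | 210 [131, 93, 62] 2.12 | 211 [130, 86, 57] 2.28 | 212 [130, 87, 56] 2.3 | 213 [131, 87, 58] 2.28 | 214 [130, 87, 56] 2.33 | 215 [135, 93, 61] 2.2 | 216 [168, 127, 91] 1.85 | 217 [194, 153, 112] 1.73 | 218 [199, 159, 116] 1.72 | 219 [200, 159, 117] 1.71 | 220 [199, 159, 116] 1.71 | 221 [199, 160, 117] 1.7 | 288 [200, 160, 117] 1.71 | 289 [200, 161, 117] 1.71 | 290 [201, 161, 118] 1.71 | 291 [200, 159, 117] 1.71 | 292 [191, 150, 109] 1.75 | 293 [163, 122, 87] 1.89 | 294 [139, 96, 65] 2.14 | 295 [132, 89, 59] 2.25 | 296 [132, 88, 58] 2.26 | 297 [132, 88, 58] 2.27 | 298 [131, 89, 59] 2.23 | 299 [133, 95, 65] 2.06 | 300 [137, 108, 76] 1.81 | 301 [142, 116, 83] 1.7 | 302 [143, 118, 85] 1.68 | 303 [142, 118, 84] 1.68 |
```

Call:
arm_command(
  rows="1 -0.01 0.0007 0.04 0 0.002 -0.0015;1 -0.01 0.0007 0.08 0 0.002 -0.0015;1 -0.01 0.0007 0.1 0 0.002 -0.0015;1 -0.01 0.0007 0.101 0 0.002 -0.0015;1 -0.01 0.0007 0.101 0 0.002 -0.0015;1 -0.01 0.0007 0.101 0 0.002 -0.0015",
)

```text
t: 12.65
ee_pos: [0.4068, 0.0965, 0.1821]
eef_rot: [-3.139, 0.003, -2.526]
contact_force: [0.3, 0.5, 1.0]
grip_width: 0.0852
```

```bash
python3 - <<'E'
from h import *
go(tcp([.4247,.1104],35.3,.024,.170),35.3)
E
```

```text
shift [0.0014 0.001  0.0121] turn [-0.0022  0.0032 -0.0005] rows>= 0.2 t 12.65
```

Call:
arm_command(
  rows="1 0.0014 0.001 0.008 -0.002 0.003 0;1 0.0014 0.001 0.012 -0.002 0.003 0;1 0.0014 0.001 0.012 -0.002 0.003 0;1 0.0014 0.001 0.012 -0.002 0.003 0;-1 0.0014 0.001 0.012 -0.002 0.003 0;-1 0.0014 0.001 0.012 -0.002 0.003 0;-1 0.0014 0.001 0.012 -0.002 0.003 0;-1 0.0014 0.001 0.012 -0.002 0.003 0;-1 0.0014 0.001 0.012 -0.002 0.003 0;-1 0.0014 0.001 0.012 -0.002 0.003 0;-1 0.0014 0.001 0.012 -0.002 0.003 0;-1 0.0014 0.001 0.012 -0.002 0.003 0",
)

```text
t: 13.85
ee_pos: [0.4052, 0.0966, 0.1703]
eef_rot: [-3.141, 0.0, -2.526]
contact_force: [-1.5, -0.6, 5.0]
grip_width: 0.0588
```

```bash
python3 - <<'E'
from h import *
o=get_obs(); b=np.array([.4247,.1104]); y=np.deg2rad(35.3); print(o["grip_width"],o["ee_pos"],o["eef_rot"],"off",(b-o["ee_pos"][:2])@[np.cos(y),np.sin(y)],(b-o["ee_pos"][:2])@[-np.sin(y),np.cos(y)])
S=tcp([.5094,-.3352],13.32,-.0002,0)
go(tcp(S,13.32,.024,.410),13.32)
E
```

```text
0.05881557679027288 [0.4051965  0.0965579  0.17028845] [-3.14122594e+00  4.20839343e-04 -2.52596004e+00] off 0.023916304835669738 2.6811858723207025e-05
shift [ 0.1862 -0.4039 -0.2396] turn [-3.000e-04  5.000e-04  3.832e-01] rows>= 10.1 t 13.85
```

Call:
arm_command(
  rows="-1 0 0 -0.01 0 0 0;-1 0 0 -0.04 0 0 0;-1 0 0 -0.08 0 0 0;-1 0 0 -0.12 0 0 0;-1 0 0 -0.16 0 0 0;-1 0 0 -0.2 0 0 0.02;-1 0.02 -0.04 -0.235 0 0 0.05;-1 0.04 -0.08 -0.24 0 0 0.1;-1 0.06 -0.12 -0.24 0 0 0.14;-1 0.08 -0.16 -0.24 0 0 0.18;-1 0.1 -0.2 -0.24 0 0 0.22;-1 0.12 -0.24 -0.24 0 0 0.26;-1 0.14 -0.28 -0.24 0 0 0.3;-1 0.16 -0.32 -0.24 0 0 0.34;-1 0.175 -0.36 -0.24 0 0 0.37;-1 0.186 -0.39 -0.24 0 0 0.383;-1 0.186 -0.404 -0.24 0 0 0.383;-1 0.186 -0.404 -0.24 0 0 0.383;-1 0.186 -0.404 -0.24 0 0 0.383;-1 0.186 -0.404 -0.24 0 0 0.383",
)

```text
t: 15.85
ee_pos: [0.4862, -0.3396, 0.4106]
eef_rot: [3.141, 0.0, -2.908]
contact_force: [0.2, 0.6, -0.5]
grip_width: 0.0595
```

```bash
python3 - <<'E'
from h import *
d=snap("wrist","w_llift_held"); o=get_obs(); print(o["ee_pos"],o["grip_width"])
S=tcp([.5094,-.3352],13.32,-.0002,0)
go(tcp(S,13.32,.024,.352),13.32)
E
```

```text
[ 0.48623606 -0.33957968  0.41070403] 0.059262421067084875
shift [ 0.0003 -0.0011  0.0587] turn [0.0002 0.0004 0.0012] rows>= 1.2 t 15.9
```

View pics/w_llift_held.png

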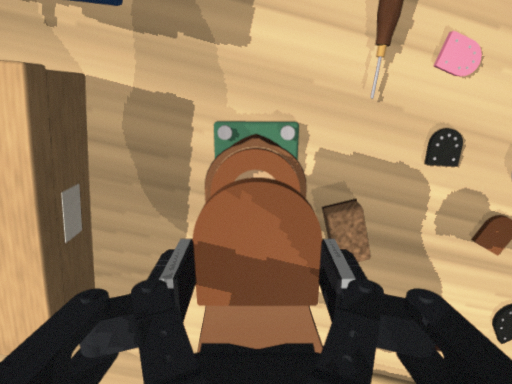

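Call:
arm_command(
  rows="-1 0.0003 -0.0011 0.03 0 0 0.001;-1 0.0003 -0.0011 0.055 0 0 0.001;-1 0.0003 -0.0011 0.0585 0 0 0.001;-1 0.0003 -0.0011 0.0585 0 0 0.001;-1 0.0003 -0.0011 0.0585 0 0 0.001;-1 0.0003 -0.0011 0.0585 0 0 0.001",
)

```text
t: 16.5
ee_pos: [0.4867, -0.3409, 0.354]
eef_rot: [-3.139, 0.002, -2.909]
contact_force: [-0.3, -0.2, -0.3]
grip_width: 0.0591
```

```bash
python3 - <<'E'
from h import *
S=tcp([.5094,-.3352],13.32,-.0002,0)
d=load("w_llift_held"); p=plane(d,[(198,304.5),(318.5,304.5)],.4107-.1703+.008); print("held breast",p.mean(0),np.degrees(np.arctan2(*(p[0]-p[1])[::-1]))+90,"expect",tcp([.4862,-.3396],13.38,-.024,0))
go(tcp(S,13.32,.024,.3427),13.32); print(get_obs()["ee_pos"])
E
```

```text
held breast [ 0.50857291 -0.3334618 ] 13.325979318934287 expect [np.float64(0.5095485611413249), np.float64(-0.33404620016296827), 0]
shift [0.0004 0.0003 0.0113] turn [-0.0022  0.0021  0.0004] rows>= 0.2 t 16.5
[ 0.48665782 -0.34091755  0.35395431]
```

Call:
arm_command(
  rows="-1 -0.0003 0.0003 0.006 -0.002 0.002 0;-1 -0.0003 0.0003 0.01 -0.002 0.002 0;-1 -0.0003 0.0003 0.0112 -0.002 0.002 0;-1 -0.0003 0.0003 0.0118 -0.002 0.002 0;-1 -0.0003 0.0003 0.0118 -0.002 0.002 0;-1 -0.0003 0.0003 0.0118 -0.002 0.002 0;-1 -0.0003 0.0003 0.0118 -0.002 0.002 0",
)

```text
t: 17.2
ee_pos: [0.4868, -0.3405, 0.3424]
eef_rot: [-3.141, 0.0, -2.909]
contact_force: [-2.2, 1.1, 4.1]
grip_width: 0.0591
```

Call:
arm_command(
  rows="1 0 0 0 0 0 0;1 0 0 0 0 0 0;1 0 0 0 0 0 0;1 0 0 0 0 0 0;1 0 0 -0.01 0 0 0;1 0 0 -0.05 0 0 0;1 0 0 -0.1 0 0 0;1 0 0 -0.1 0 0 0;1 0 0 -0.1 0 0 0;1 0 0 -0.1 0 0 0",
)

```text
t: 18.2
ee_pos: [0.4867, -0.3404, 0.4417]
eef_rot: [3.141, -0.001, -2.909]
contact_force: [-0.3, 1.4, -0.9]
grip_width: 0.0851
```

```bash
python3 - <<'E'
from h import *
d=snap("wrist","w_llift_placed"); im=d["color"]; o=get_obs(); print(o["ee_pos"],o["grip_width"])
c=cv2.resize(im[130:270,180:330],None,fx=4,fy=4,interpolation=cv2.INTER_CUBIC); cv2.imwrite("pics/c5.png",c[:,:,::-1])
go(tcp([.6575,.1121],42.4,.03,.28),42.4)
E
```

```text
[ 0.48655891 -0.34027504  0.44108683] 0.08559412452193597
shift [-0.2447  0.3859  0.1615] turn [ 0.0021 -0.0009 -0.5072] rows>= 9.7 t 18.25
```

View pics/c5.png

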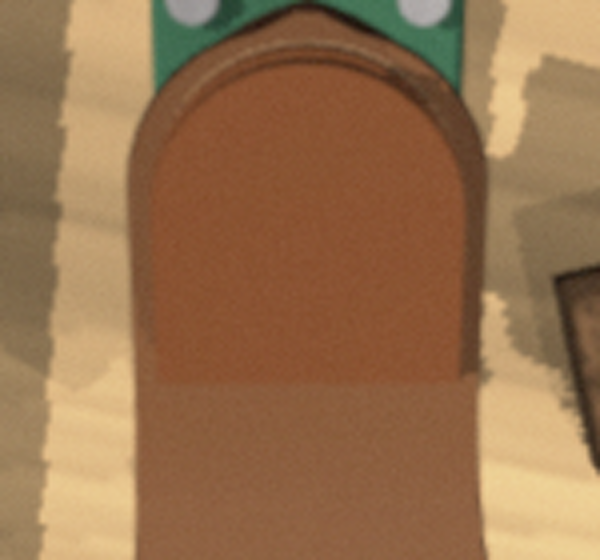

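Call:
arm_command(
  rows="1 -0.245 0.386 0 0 0 -0.507;1 -0.245 0.386 0 0 0 -0.507;1 -0.245 0.386 0 0 0 -0.507;1 -0.245 0.386 0 0 0 -0.507;1 -0.245 0.386 0 0 0 -0.507;1 -0.245 0.386 0 0 0 -0.507;1 -0.245 0.386 0.04 0 0 -0.507;1 -0.245 0.386 0.08 0 0 -0.507;1 -0.245 0.386 0.12 0 0 -0.507;1 -0.245 0.386 0.161 0 0 -0.507;1 -0.245 0.386 0.161 0 0 -0.507;1 -0.245 0.386 0.161 0 0 -0.507;1 -0.245 0.386 0.161 0 0 -0.507;1 -0.245 0.386 0.161 0 0 -0.507",
)

```text
t: 19.65
ee_pos: [0.6362, 0.0914, 0.2823]
eef_rot: [3.141, 0.001, -2.403]
contact_force: [-0.1, 0.3, 1.3]
grip_width: 0.085
```

```bash
python3 - <<'E'
from h import *
d=load("w_llift_placed"); p=plane(d,[(180+155/4,130+383/4),(180+463/4,130+383/4)],.180); print("lift breast mid",p.mean(0),np.degrees(np.arctan2(*(p[0]-p[1])[::-1]))+90,np.linalg.norm(p[0]-p[1]))
b,y=look("w_ltop","rubber",[.6575,.1121],42.4,.03,.008)
go(tcp(b,y,.022,.185),y)
E
```

```text
lift breast mid [ 0.50982011 -0.33426172] 13.31342021376777 0.061392693542413355
t 19.7 ee [0.6365 0.0912 0.2829] breast [0.6573 0.1104] yaw 42.92 LxW 60.2 54.5 [42.8 43.  43. ]
shift [-0.0061 -0.0001  0.0979] turn [-0.0003  0.0024 -0.0104] rows>= 2.0 t 19.7
```

Call:
arm_command(
  rows="1 -0.006 0 0.04 0 0.002 -0.01;1 -0.006 0 0.08 0 0.002 -0.01;1 -0.006 0 0.098 0 0.002 -0.01;1 -0.006 0 0.098 0 0.002 -0.01;1 -0.006 0 0.098 0 0.002 -0.01;1 -0.006 0 0.098 0 0.002 -0.01",
)

```text
t: 20.3
ee_pos: [0.6426, 0.0951, 0.1878]
eef_rot: [-3.138, 0.004, -2.393]
contact_force: [0.4, 0.6, -0.1]
grip_width: 0.0856
```

```bash
python3 - <<'E'
from h import *
go(tcp([.6573,.1104],42.92,.022,.172),42.92)
E
```

```text
shift [0.0009 0.0013 0.0158] turn [-0.0036  0.0043 -0.001 ] rows>= 0.3 t 20.3
```

Call:
arm_command(
  rows="1 0.0009 0.0013 0.008 -0.0036 0.004 0;1 0.0009 0.0013 0.0155 -0.0036 0.004 0;1 0.0009 0.0013 0.0158 -0.0036 0.004 0;1 0.0009 0.0013 0.0158 -0.0036 0.004 0;-1 0.0009 0.0013 0.0158 -0.0036 0.004 0;-1 0.0009 0.0013 0.0158 -0.0036 0.004 0;-1 0.0009 0.0013 0.0158 -0.0036 0.004 0;-1 0.0009 0.0013 0.0158 -0.0036 0.004 0;-1 0.0009 0.0013 0.0158 -0.0036 0.004 0;-1 0.0009 0.0013 0.0158 -0.0036 0.004 0;-1 0.0009 0.0013 0.0158 -0.0036 0.004 0;-1 0.0009 0.0013 0.0158 -0.0036 0.004 0",
)

```text
t: 21.5
ee_pos: [0.6414, 0.0955, 0.1724]
eef_rot: [-3.141, 0.001, -2.393]
contact_force: [0.2, -0.0, 4.0]
grip_width: 0.0552
```

```bash
python3 - <<'E'
from h import *
o=get_obs(); b=np.array([.6573,.1104]); y=np.deg2rad(42.92); print(o["grip_width"],o["ee_pos"],o["eef_rot"],o["contact_force"],"off",(b-o["ee_pos"][:2])@[np.cos(y),np.sin(y)],(b-o["ee_pos"][:2])@[-np.sin(y),np.cos(y)])
S=tcp([.5094,-.3352],13.32,-.0002,0)
go(tcp(S,13.32,.022,.420),13.32)
E
```

```text
0.055158579653348055 [0.6414003  0.09546988 0.17237166] [-3.14116083e+00  8.65867742e-04 -2.39343148e+00] [ 0.23012092 -0.01749498  3.99756998] off 0.02181049555302135 0.00010607736041862723
shift [ 0.4085 -0.2152 -0.2479] turn [-2.000e-04  1.000e-03  5.157e-01] rows>= 10.5 t 21.5
```

Call:
arm_command(
  rows="-1 0 0 -0.01 0 0 0;-1 0 0 -0.04 0 0 0;-1 0 0 -0.08 0 0 0;-1 0 0 -0.12 0 0 0;-1 0 0 -0.16 0 0 0;-1 0 0 -0.2 0 0 0.02;-1 0.04 -0.02 -0.235 0 0 0.06;-1 0.08 -0.04 -0.248 0 0 0.12;-1 0.12 -0.06 -0.248 0 0 0.18;-1 0.16 -0.08 -0.248 0 0 0.24;-1 0.2 -0.1 -0.248 0 0 0.3;-1 0.24 -0.12 -0.248 0 0 0.35;-1 0.28 -0.145 -0.248 0 0 0.4;-1 0.32 -0.17 -0.248 0 0 0.44;-1 0.36 -0.19 -0.248 0 0 0.48;-1 0.395 -0.21 -0.248 0 0 0.51;-1 0.4085 -0.215 -0.248 0 0.001 0.516;-1 0.4085 -0.215 -0.248 0 0.001 0.516;-1 0.4085 -0.215 -0.248 0 0.001 0.516;-1 0.4085 -0.215 -0.248 0 0.001 0.516",
)

```text
t: 23.5
ee_pos: [0.4885, -0.3386, 0.4202]
eef_rot: [3.141, 0.0, -2.907]
contact_force: [0.2, -0.3, 0.0]
grip_width: 0.0552
```

```bash
python3 - <<'E'
from h import *
d=snap("wrist","w_ltop_held"); o=get_obs(); print(o["ee_pos"],o["grip_width"])
S=tcp([.5094,-.3352],13.32,-.0002,0); z=o["ee_pos"][2]-.1724+.008
m=fmask(d,"rubber"); m[:, :]=m; im=d["color"]
cv2.imwrite("pics/c6.png",cv2.resize(im[150:330,150:360],None,fx=3,fy=3,interpolation=cv2.INTER_CUBIC)[:,:,::-1])
e=proj(d,[[*tcp(S,13.32,0,0)[:2],z]]); print("expected breast px",e)
go(tcp(S,13.32,.022,.362),13.32)
E
```

```text
[ 0.48860462 -0.33857335  0.42026335] 0.0550486980063983
expected breast px [[253.56212241 298.78834752]]
shift [ 0.0008 -0.0015  0.0583] turn [0.0003 0.0002 0.002 ] rows>= 1.2 t 23.55
```

View pics/c6.png

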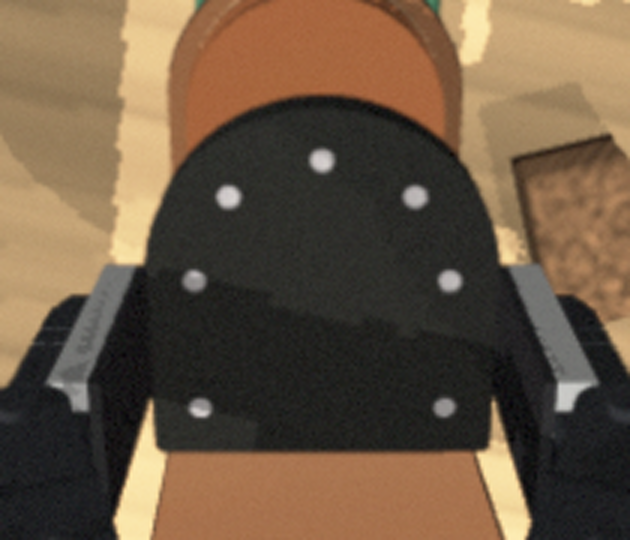

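Call:
arm_command(
  rows="-1 0.0008 -0.0015 0.03 0 0 0.002;-1 0.0008 -0.0015 0.055 0 0 0.002;-1 0.0008 -0.0015 0.058 0 0 0.002;-1 0.0008 -0.0015 0.058 0 0 0.002;-1 0.0008 -0.0015 0.058 0 0 0.002;-1 0.0008 -0.0015 0.058 0 0 0.002",
)

```text
t: 24.15
ee_pos: [0.4888, -0.3403, 0.364]
eef_rot: [-3.139, 0.002, -2.909]
contact_force: [-1.2, 0.6, -0.1]
grip_width: 0.0549
```

```bash
python3 - <<'E'
from h import *
S=tcp([.5094,-.3352],13.32,-.0002,0)
d=load("w_ltop_held"); p=plane(d,[(150+157/3,150+451/3),(150+491/3,150+451/3)],.4203-.1724+.008)
print("held",p.mean(0),np.degrees(np.arctan2(*(p[0]-p[1])[::-1]))+90,"w",np.linalg.norm(p[0]-p[1]),"expect",tcp([.4886,-.33857],13.43,-.022,0))
go(tcp(S,13.32,.022,.3524),13.32); print(get_obs()["ee_pos"])
E
```

```text
held [ 0.51003434 -0.33275229] 13.368877804329685 w 0.05595729594807669 expect [np.float64(0.509998396842909), np.float64(-0.3334603412488328), 0]
shift [0.0006 0.0003 0.0116] turn [-0.0021  0.0019  0.0004] rows>= 0.2 t 24.15
[ 0.48877056 -0.34034273  0.36398477]
```

Call:
arm_command(
  rows="-1 0.0006 0.0003 0.006 -0.002 0.002 0;-1 0.0006 0.0003 0.01 -0.002 0.002 0;-1 0.0006 0.0003 0.0114 -0.002 0.002 0;-1 0.0006 0.0003 0.0119 -0.002 0.002 0;-1 0.0006 0.0003 0.0119 -0.002 0.002 0;-1 0.0006 0.0003 0.0119 -0.002 0.002 0;-1 0.0006 0.0003 0.0119 -0.002 0.002 0",
)

```text
t: 24.85
ee_pos: [0.488, -0.3401, 0.3524]
eef_rot: [-3.141, -0.0, -2.909]
contact_force: [-1.3, 0.5, 4.1]
grip_width: 0.055
```

Call:
arm_command(
  rows="1 0 0 0 0 0 0;1 0 0 0 0 0 0;1 0 0 0 0 0 0;1 0 0 0 0 0 0;1 0 0 -0.01 0 0 0;1 0 0 -0.05 0 0 0;1 0 0 -0.1 0 0 0;1 0 0 -0.1 0 0 0;1 0 0 -0.1 0 0 0;1 0 0 -0.1 0 0 0",
)

```text
t: 25.85
ee_pos: [0.4879, -0.3401, 0.4517]
eef_rot: [3.141, -0.001, -2.909]
contact_force: [-0.2, -0.3, 0.1]
grip_width: 0.0854
```

```bash
python3 - <<'E'
from h import *
S=[.5094,-.3352]
b,y=look("w_ltop_placed","rubber",S,13.3,.03,.188)
go(tcp([.5313,-.0097],-14.7,.025,.28),-14.7)
E
```

```text
t 25.9 ee [ 0.4878 -0.3399  0.4511] breast [ 0.5087 -0.3349] yaw 13.46 LxW 60.2 54.9 [13.3 13.3 13.7]
shift [-0.0968  0.3227  0.1715] turn [ 0.0014 -0.0021  0.4894] rows>= 7.6 t 25.9
```

Call:
arm_command(
  rows="1 -0.097 0.323 0 0 0 0.489;1 -0.097 0.323 0 0 0 0.489;1 -0.097 0.323 0 0 0 0.489;1 -0.097 0.323 0 0 0 0.489;1 -0.097 0.323 0 0 0 0.489;1 -0.097 0.323 0.04 0 0 0.489;1 -0.097 0.323 0.08 0 0 0.489;1 -0.097 0.323 0.12 0 0 0.489;1 -0.097 0.323 0.171 0 0 0.489;1 -0.097 0.323 0.171 0 0 0.489;1 -0.097 0.323 0.171 0 0 0.489;1 -0.097 0.323 0.171 0 0 0.489;1 -0.097 0.323 0.171 0 0 0.489",
)

```text
t: 27.2
ee_pos: [0.508, -0.0033, 0.2818]
eef_rot: [3.14, 0.0, 2.885]
contact_force: [0.2, 0.9, 0.5]
grip_width: 0.0856
```

```bash
python3 - <<'E'
from h import *
b,y=look("w_slift","leather",[.5313,-.0097],-14.7,.025,.008)
go(tcp(b,y,.019,.188),y)
E
```

```text
t 27.25 ee [ 0.5082 -0.0034  0.282 ] breast [ 0.5318 -0.0105] yaw -15.58 LxW 51.2 43.8 [-15.3 -16.2 -15.3]
shift [-0.0056 -0.0007  0.094 ] turn [0.0012 0.0007 0.0153] rows>= 1.9 t 27.25
```

Call:
arm_command(
  rows="1 -0.0056 -0.0007 0.04 0.001 0 0.015;1 -0.0056 -0.0007 0.08 0.001 0 0.015;1 -0.0056 -0.0007 0.094 0.001 0 0.015;1 -0.0056 -0.0007 0.094 0.001 0 0.015;1 -0.0056 -0.0007 0.094 0.001 0 0.015;1 -0.0056 -0.0007 0.094 0.001 0 0.015",
)

```text
t: 27.85
ee_pos: [0.5149, -0.0056, 0.19]
eef_rot: [3.141, 0.005, 2.87]
contact_force: [-0.0, 0.4, 0.6]
grip_width: 0.0856
```

```bash
python3 - <<'E'
from h import *
go(tcp([.5318,-.0105],-15.58,.019,.1748),-15.58)
E
```

```text
shift [ 0.0015 -0.0002  0.0152] turn [0.0008 0.0046 0.0002] rows>= 0.3 t 27.85
```

Call:
arm_command(
  rows="1 0.0015 -0.0002 0.008 0 0.0046 0;1 0.0015 -0.0002 0.015 0 0.0046 0;1 0.0015 -0.0002 0.0152 0 0.0046 0;1 0.0015 -0.0002 0.0152 0 0.0046 0;-1 0.0015 -0.0002 0.0152 0 0.0046 0;-1 0.0015 -0.0002 0.0152 0 0.0046 0;-1 0.0015 -0.0002 0.0152 0 0.0046 0;-1 0.0015 -0.0002 0.0152 0 0.0046 0;-1 0.0015 -0.0002 0.0152 0 0.0046 0;-1 0.0015 -0.0002 0.0152 0 0.0046 0;-1 0.0015 -0.0002 0.0152 0 0.0046 0;-1 0.0015 -0.0002 0.0152 0 0.0046 0;-1 0.0015 -0.0002 0.0152 0 0.0046 0",
)

```text
t: 29.15
ee_pos: [0.5137, -0.0055, 0.1751]
eef_rot: [3.141, 0.001, 2.87]
contact_force: [-1.5, 0.1, 5.2]
grip_width: 0.0429
```

```bash
python3 - <<'E'
from h import *
o=get_obs(); b=np.array([.5318,-.0105]); y=np.deg2rad(-15.58); print(o["grip_width"],o["ee_pos"],o["eef_rot"],o["contact_force"],"off",(b-o["ee_pos"][:2])@[np.cos(y),np.sin(y)],(b-o["ee_pos"][:2])@[-np.sin(y),np.cos(y)])
S=tcp([.4883,.3524],-1.53,0,0)
go(tcp(S,-1.53,.019,.400),-1.53)
E
```

```text
0.042944118136689025 [ 0.51365139 -0.00547465  0.17506774] [3.14071348e+00 5.40350630e-04 2.86980371e+00] [-1.49700784  0.10100814  5.24072582] off 0.01883149027628022 3.371534092546897e-05
shift [ 0.1388  0.3335 -0.2247] turn [ 0.0008  0.0006 -0.2451] rows>= 8.5 t 29.15
```

Call:
arm_command(
  rows="-1 0 0 -0.01 0 0 0;-1 0 0 -0.04 0 0 0;-1 0 0 -0.08 0 0 0;-1 0 0 -0.12 0 0 0;-1 0 0 -0.16 0 0 0;-1 0 0 -0.2 0 0 -0.02;-1 0.016 0.04 -0.225 0 0 -0.05;-1 0.032 0.08 -0.225 0 0 -0.08;-1 0.048 0.12 -0.225 0 0 -0.11;-1 0.065 0.16 -0.225 0 0 -0.14;-1 0.082 0.2 -0.225 0 0 -0.17;-1 0.1 0.24 -0.225 0 0 -0.2;-1 0.117 0.28 -0.225 0 0 -0.23;-1 0.132 0.315 -0.225 0 0 -0.245;-1 0.138 0.3335 -0.225 0 0 -0.245;-1 0.138 0.3335 -0.225 0 0 -0.245;-1 0.138 0.3335 -0.225 0 0 -0.245;-1 0.138 0.3335 -0.225 0 0 -0.245",
)

```text
t: 30.95
ee_pos: [0.4702, 0.3516, 0.4003]
eef_rot: [3.142, 0.0, 3.114]
contact_force: [-0.5, -0.2, 0.4]
grip_width: 0.0431
```

```bash
python3 - <<'E'
from h import *
d=snap("wrist","w_slift_held"); o=get_obs(); print(o["ee_pos"],o["eef_rot"],o["grip_width"])
S=tcp([.4883,.3524],-1.53,-.0008,0)
im=d["color"]
cv2.imwrite("pics/c7.png",cv2.resize(im[150:330,150:360],None,fx=3,fy=3,interpolation=cv2.INTER_CUBIC)[:,:,::-1])
go(tcp(S,-1.53,.019,.332),-1.53)
E
```

```text
[0.47027752 0.35148843 0.40040399] [3.14135716e+00 5.58849614e-04 3.11319394e+00] 0.04279973910813593
shift [0.0002 0.0014 0.0684] turn [ 0.0002  0.0006 -0.0017] rows>= 1.4 t 31.0
```

View pics/c7.png

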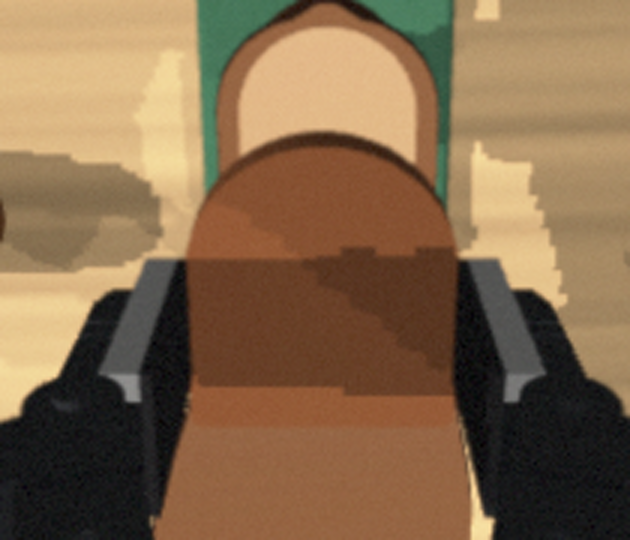

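Call:
arm_command(
  rows="-1 0.0002 0.0014 0.03 0 0 -0.0017;-1 0.0002 0.0014 0.06 0 0 -0.0017;-1 0.0002 0.0014 0.068 0 0 -0.0017;-1 0.0002 0.0014 0.068 0 0 -0.0017;-1 0.0002 0.0014 0.068 0 0 -0.0017;-1 0.0002 0.0014 0.068 0 0 -0.0017",
)

```text
t: 31.6
ee_pos: [0.4708, 0.3531, 0.3342]
eef_rot: [3.14, 0.003, 3.115]
contact_force: [-0.2, 0.1, -1.1]
grip_width: 0.043
```

```bash
python3 - <<'E'
from h import *
S=tcp([.4883,.3524],-1.53,-.0008,0)
d=load("w_slift_held"); p=plane(d,[(150+192/3,150+427/3),(150+453/3,150+427/3)],.4004-.1751+.008)
print("held",p.mean(0),np.degrees(np.arctan2(*(p[0]-p[1])[::-1]))+90,"w",np.linalg.norm(p[0]-p[1]),"expect",tcp([.47028,.35149],-1.63,-.019,0))
go(tcp(S,-1.53,.019,.3201),-1.53); print(get_obs()["ee_pos"])
E
```

```text
held [0.48965161 0.35123524] -1.6239646922667674 w 0.04414643527589631 expect [np.float64(0.4892723118073348), np.float64(0.350949544439414), 0]
shift [ 0.0008 -0.0002  0.0141] turn [ 0.0018  0.0031 -0.0003] rows>= 0.3 t 31.6
[0.4708209  0.35308283 0.33422206]
```

Call:
arm_command(
  rows="-1 0.001 -0.0002 0.007 0.0018 0.003 0;-1 0.001 -0.0002 0.012 0.0018 0.003 0;-1 0.001 -0.0002 0.0136 0.0018 0.003 0;-1 0.001 -0.0002 0.0144 0.0018 0.003 0;-1 0.001 -0.0002 0.0144 0.0018 0.003 0;-1 0.001 -0.0002 0.0144 0.0018 0.003 0;-1 0.001 -0.0002 0.0144 0.0018 0.003 0",
)

```text
t: 32.3
ee_pos: [0.4697, 0.3529, 0.3201]
eef_rot: [3.142, -0.0, 3.115]
contact_force: [-1.9, -1.3, 4.4]
grip_width: 0.0431
```

Call:
arm_command(
  rows="1 0 0 0 0 0 0;1 0 0 0 0 0 0;1 0 0 0 0 0 0;1 0 0 0 0 0 0;1 0 0 0 0 0 0;1 0 0 -0.01 0 0 0;1 0 0 -0.05 0 0 0;1 0 0 -0.1 0 0 0;1 0 0 -0.1 0 0 0;1 0 0 -0.1 0 0 0;1 0 0 -0.1 0 0 0",
)

```text
t: 33.4
ee_pos: [0.4695, 0.3528, 0.4195]
eef_rot: [-3.141, -0.001, 3.115]
contact_force: [-0.9, -1.0, -0.5]
grip_width: 0.0855
```

```bash
python3 - <<'E'
from h import *
d=snap("wrist","w_slift_placed"); im=d["color"]; o=get_obs(); print(o["ee_pos"],o["grip_width"])
cv2.imwrite("pics/c8.png",cv2.resize(im[130:270,180:330],None,fx=4,fy=4,interpolation=cv2.INTER_CUBIC)[:,:,::-1])
go(tcp([.439,-.115],11.5,.023,.28),11.5)
E
```

```text
[0.46937241 0.35269008 0.41886415] 0.08528786802044068
shift [ 0.0399 -0.4734  0.1395] turn [-0.001  -0.0021 -0.2276] rows>= 9.9 t 33.45
```

View pics/c8.png

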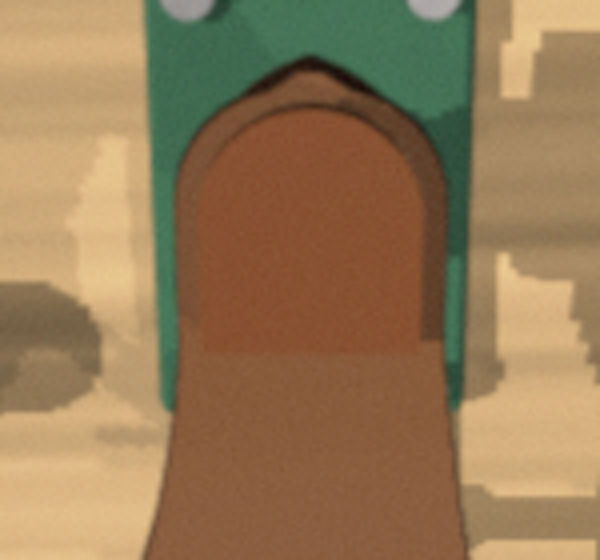

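Call:
arm_command(
  rows="1 0.04 -0.473 0 0 0 -0.2276;1 0.04 -0.473 0 0 0 -0.2276;1 0.04 -0.473 0 0 0 -0.2276;1 0.04 -0.473 0 0 0 -0.2276;1 0.04 -0.473 0 0 0 -0.2276;1 0.04 -0.473 0 0 0 -0.2276;1 0.04 -0.473 0 0 0 -0.2276;1 0.04 -0.473 0.04 0 0 -0.2276;1 0.04 -0.473 0.08 0 0 -0.2276;1 0.04 -0.473 0.12 0 0 -0.2276;1 0.04 -0.473 0.139 0 0 -0.2276;1 0.04 -0.473 0.139 0 0 -0.2276;1 0.04 -0.473 0.139 0 0 -0.2276;1 0.04 -0.473 0.139 0 0 -0.2276;1 0.04 -0.473 0.139 0 0 -0.2276",
)

```text
t: 34.95
ee_pos: [0.4176, -0.119, 0.2825]
eef_rot: [-3.139, 0.001, -2.94]
contact_force: [1.2, 0.2, 0.1]
grip_width: 0.0856
```

```bash
python3 - <<'E'
from h import *
d=load("w_slift_placed"); p=plane(d,[(180+203/4,130+355/4),(180+422/4,130+354/4)],.153); print("slift breast mid",p.mean(0),np.degrees(np.arctan2(*(p[0]-p[1])[::-1]))+90,np.linalg.norm(p[0]-p[1]))
b,y=look("w_stop","rubber",[.439,-.115],11.5,.023,.007)
go(tcp(b,y,.017,.188),y)
E
```

```text
slift breast mid [0.48920326 0.35296653] -1.2574738212032486 0.044202975988672906
t 35.0 ee [ 0.4176 -0.119   0.2824] breast [ 0.4393 -0.1163] yaw 10.74 LxW 46.1 38.7 [11.  10.2 11. ]
shift [-0.0047 -0.0012  0.0944] turn [-0.0029  0.001   0.0147] rows>= 1.9 t 35.0
```

Call:
arm_command(
  rows="1 -0.0047 -0.0012 0.04 -0.003 0.001 0.0147;1 -0.0047 -0.0012 0.08 -0.003 0.001 0.0147;1 -0.0047 -0.0012 0.094 -0.003 0.001 0.0147;1 -0.0047 -0.0012 0.094 -0.003 0.001 0.0147;1 -0.0047 -0.0012 0.094 -0.003 0.001 0.0147;1 -0.0047 -0.0012 0.094 -0.003 0.001 0.0147",
)

```text
t: 35.6
ee_pos: [0.4238, -0.1198, 0.1901]
eef_rot: [-3.14, 0.003, -2.954]
contact_force: [1.0, 0.7, -1.1]
grip_width: 0.0853
```

```bash
python3 - <<'E'
from h import *
go(tcp([.4393,-.1163],10.74,.017,.1748),10.74)
E
```

```text
shift [0.0012 0.0006 0.0153] turn [-0.0019  0.0029  0.0004] rows>= 0.3 t 35.6
```

Call:
arm_command(
  rows="1 0.0012 0.0006 0.008 -0.002 0.003 0;1 0.0012 0.0006 0.015 -0.002 0.003 0;1 0.0012 0.0006 0.0153 -0.002 0.003 0;1 0.0012 0.0006 0.0153 -0.002 0.003 0;-1 0.0012 0.0006 0.0153 -0.002 0.003 0;-1 0.0012 0.0006 0.0153 -0.002 0.003 0;-1 0.0012 0.0006 0.0153 -0.002 0.003 0;-1 0.0012 0.0006 0.0153 -0.002 0.003 0;-1 0.0012 0.0006 0.0153 -0.002 0.003 0;-1 0.0012 0.0006 0.0153 -0.002 0.003 0;-1 0.0012 0.0006 0.0153 -0.002 0.003 0;-1 0.0012 0.0006 0.0153 -0.002 0.003 0;-1 0.0012 0.0006 0.0153 -0.002 0.003 0",
)

```text
t: 36.9
ee_pos: [0.4227, -0.1195, 0.175]
eef_rot: [-3.141, 0.0, -2.954]
contact_force: [-1.5, 0.7, 6.3]
grip_width: 0.039
```

```bash
python3 - <<'E'
from h import *
o=get_obs(); b=np.array([.4393,-.1163]); y=np.deg2rad(10.74); print(o["grip_width"],o["ee_pos"],o["eef_rot"],o["contact_force"],"off",(b-o["ee_pos"][:2])@[np.cos(y),np.sin(y)],(b-o["ee_pos"][:2])@[-np.sin(y),np.cos(y)])
S=tcp([.4887,.3525],-1.53,0,0)
go(tcp(S,-1.53,.017,.410),-1.53)
E
```

```text
0.039004110391484194 [ 0.42266498 -0.11948833  0.17504306] [-3.14142120e+00  2.33353113e-04 -2.95372425e+00] [-1.45766249  0.70747136  6.2516224 ] off 0.016937772179107975 3.2499630673977494e-05
shift [-0.1365  0.4549 -0.235 ] turn [-1.000e-04  3.000e-04  2.146e-01] rows>= 10.6 t 36.9
```

Call:
arm_command(
  rows="-1 0 0 -0.01 0 0 0;-1 0 0 -0.04 0 0 0;-1 0 0 -0.08 0 0 0;-1 0 0 -0.12 0 0 0;-1 0 0 -0.16 0 0 0;-1 0 0 -0.2 0 0 0.02;-1 -0.013 0.043 -0.235 0 0 0.04;-1 -0.026 0.087 -0.235 0 0 0.06;-1 -0.039 0.13 -0.235 0 0 0.08;-1 -0.052 0.173 -0.235 0 0 0.1;-1 -0.065 0.217 -0.235 0 0 0.12;-1 -0.078 0.26 -0.235 0 0 0.14;-1 -0.091 0.303 -0.235 0 0 0.16;-1 -0.104 0.347 -0.235 0 0 0.18;-1 -0.117 0.39 -0.235 0 0 0.2;-1 -0.13 0.433 -0.235 0 0 0.2146;-1 -0.1365 0.455 -0.235 0 0 0.2146;-1 -0.1365 0.455 -0.235 0 0 0.2146;-1 -0.1365 0.455 -0.235 0 0 0.2146;-1 -0.1365 0.455 -0.235 0 0 0.2146",
)

```text
t: 38.9
ee_pos: [0.4716, 0.3521, 0.4102]
eef_rot: [-3.141, -0.0, 3.114]
contact_force: [0.1, 0.3, -0.1]
grip_width: 0.0385
```

```bash
python3 - <<'E'
from h import *
S=tcp([.4887,.3525],-1.53,0,0)
o=get_obs(); z=o["ee_pos"][2]-.175+.007
d=snap("wrist","w_stop_held"); im=d["color"]; print(o["ee_pos"],o["grip_width"])
# breast row: dark-to-sole step in the middle columns
e=proj(d,[[*tcp([o["ee_pos"][0],o["ee_pos"][1]],-1.53,-.017,0)[:2],z]])[0]; print("expected breast px",e)
c=int(e[0]); print([(r,int(im[r,c-15:c+16].mean())) for r in range(int(e[1])-6,int(e[1])+8)])
go(tcp(S,-1.53,.017,.340),-1.53)
E
```

```text
[0.47162352 0.35205484 0.41017834] 0.038542355979326835
expected breast px [257.53627813 287.25659772]
[(281, 40), (282, 41), (283, 41), (284, 40), (285, 41), (286, 41), (287, 41), (288, 56), (289, 107), (290, 112), (291, 112), (292, 112), (293, 112), (294, 111)]
shift [0.     0.0011 0.0703] turn [-0.0006  0.0001 -0.0014] rows>= 1.4 t 38.95
```

Call:
arm_command(
  rows="-1 0 0.0011 0.03 0 0 -0.0014;-1 0 0.0011 0.06 0 0 -0.0014;-1 0 0.0011 0.07 0 0 -0.0014;-1 0 0.0011 0.07 0 0 -0.0014;-1 0 0.0011 0.07 0 0 -0.0014;-1 0 0.0011 0.07 0 0 -0.0014",
)

```text
t: 39.55
ee_pos: [0.4724, 0.3531, 0.3421]
eef_rot: [3.14, 0.003, 3.115]
contact_force: [-0.2, 0.1, -0.1]
grip_width: 0.0389
```

```bash
python3 - <<'E'
from h import *
go(tcp([.4887,.3525],-1.53,.017,.3280),-1.53); print(get_obs()["ee_pos"])
E
```

```text
shift [ 0.0007 -0.0001  0.0141] turn [ 0.0011  0.0027 -0.0004] rows>= 0.3 t 39.55
[0.47237483 0.35305996 0.3421311 ]
```

Call:
arm_command(
  rows="-1 0.0007 -0.0001 0.007 0.001 0.003 0;-1 0.0007 -0.0001 0.012 0.001 0.003 0;-1 0.0007 -0.0001 0.0137 0.001 0.003 0;-1 0.0007 -0.0001 0.0144 0.001 0.003 0;-1 0.0007 -0.0001 0.0144 0.001 0.003 0;-1 0.0007 -0.0001 0.0144 0.001 0.003 0;-1 0.0007 -0.0001 0.0144 0.001 0.003 0",
)

```text
t: 40.25
ee_pos: [0.4716, 0.3529, 0.3281]
eef_rot: [3.142, -0.0, 3.115]
contact_force: [-2.5, -1.2, 6.0]
grip_width: 0.0393
```

Call:
arm_command(
  rows="1 0 0 0 0 0 0;1 0 0 0 0 0 0;1 0 0 0 0 0 0;1 0 0 0 0 0 0;1 0 0 0 0 0 0;1 0 0 -0.01 0 0 0;1 0 0 -0.05 0 0 0;1 0 0 -0.1 0 0 0;1 0 0 -0.1 0 0 0;1 0 0 -0.1 0 0 0;1 0 0 -0.1 0 0 0",
)

```text
t: 41.35
ee_pos: [0.4714, 0.3528, 0.4275]
eef_rot: [-3.141, -0.001, 3.115]
contact_force: [-0.5, 0.6, 0.7]
grip_width: 0.0854
```

```bash
python3 - <<'E'
from h import *
look("w_stop_placed","rubber",[.4887,.3525],-1.5,.023,.160,True)
im=load("w_stop_placed")["color"]
t=snap("top","top_end")["color"]
a=cv2.resize(im[130:270,180:330],(400,373),interpolation=cv2.INTER_CUBIC)
b=cv2.resize(t[130:250,360:488],(398,373),interpolation=cv2.INTER_CUBIC)
cv2.imwrite("pics/c9.png",np.hstack([a,b])[:,:,::-1])
E
```

```text
t 41.4 ee [0.4712 0.3527 0.4268] breast [0.4883 0.3524] yaw -1.63 LxW 46.1 39.0 [-1.7 -1.6 -1.5]
```

View pics/c9.png

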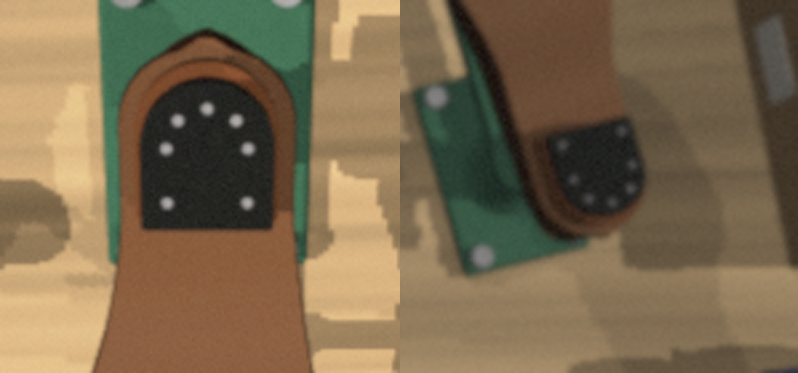

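View pics/top_end.png

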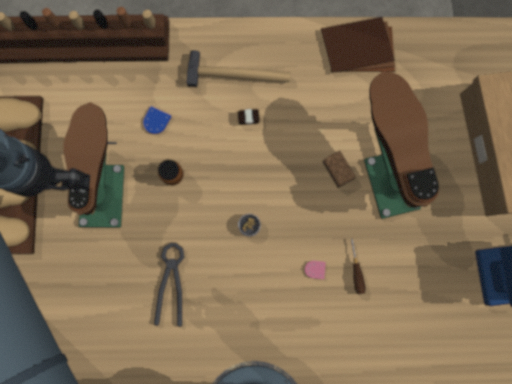

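```bash
python3 -c "
from station import manip; print(manip.finish_job())"
```

```text
the job is handed in; nothing more can be done
None
```

Both heels are dry-stacked and the job is handed in at about 41 s. The large shoe carries the rand, large lift and large top piece. The small shoe carries the small lift and small top piece.

**Top pieces (last wrist-camera checks):**
- **Large:** its breast edge is within about 1 mm of the seat's front, and its yaw is 13.5° against the seat's 13.3°.
- **Small:** its breast edge is within about 0.5 mm of the seat's front, and its yaw is −1.6° against −1.5°.

**Lower layers:** I checked each one after placing it, and each read within about 1 mm of the seat and centred. One hand-read of the rand first came out about 2 mm to one side. Its edge profile against the shoe then showed it centred, so I put that reading down to a shaded side face.

**Other checks:**
- The highest contact force I saw was about 6 N.
- In the last top view, the tin, jar and wax block sit where they were, as do the pink and blue look-alikes.
- The gripper was open and about 10 cm clear of the small shoe.

Two automatic outline fits were no use. The first was the small seat in the top view, so I measured both seats with the wrist camera instead. The second was the rand while held, which merged with the shoe's colour, so I read its edges by hand.

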